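# Stand a front panel up against the bench fence and prop it with a transformer

## Task

Slide the blue front panel, lying on its two red knobs, along the bench until its whole lower edge is against the aluminium fence, then push its raised edge over so that it tips up on the lower edge and stands upright against the fence, without lifting it off the bench. Then push the heavy transformer forward, one end or the other as it needs, until its front is square and snug against the panel's foot, roughly at the middle of the panel. Do not topple the transformer, leave the screwdriver, jar and multimeter where they are, and let go of everything.

Things in the scene. Friction and masses are not known exactly. Their poses are not given: they have to be found in the camera images.
- fence: Fixed fence of aluminium profile, 280 mm long (its x), 50 mm high, z up. Origin: on the bench, middle of the foot of its working face, which is the plane y = 0. Its y axis is level and points into the fence (the direction to push); the fence fills y = 0 to 40 mm, small feet behind reach 70 mm.
- panel: Loose blue panel, 0.3 to 0.4 kg, plate 140 (x) x 100 x 5 mm, lying face down, leaning 20 deg on its foot edge and two red knobs (x = +-45, 74 mm from the foot, 16 wide, 24 high), up to 0.2 rad askew. Origin: middle of the foot edge, underside; z up and y to the fence as it lies. A 40 mm flange on the raised edge and 24 mm parts on the back go over the fence. Upright = turned 70 deg about x.
- foot_left (a point): -x end of the panel's foot edge, at the underside (70 mm from the panel's origin).
- foot_right (a point): +x end of the panel's foot edge, at the underside (70 mm from the panel's origin).
- top_edge (a point): Middle of the panel's raised edge, outer lower corner of the flange, 100 mm from the foot; 34 mm high as it lies, 100 mm standing. Foot at the fence, a fingertip leaning back 35 deg goes some 15 mm under this edge, between the knobs, and follows an arc about the foot, up and to the fence (under 10 N); upright, the panel leans on the fence. A level push on the flange above the edge only slides it.
- transformer: Loose dark steel block with a copper coil plate and brass studs on top, 110 (its x) x 75 (its y) x 45 mm (48 with the plate); 0.7 to 0.95 kg. Origin: centre of its underside, z up. Starts behind the panel, away from the fence, up to 0.35 rad askew; its front (y = +37.5 mm) looks to the fence, push its back (y = -37.5). Slides at 4 to 10 N, turning if pushed off centre.
- front_left (a point): -x end of the transformer's front face, at the bench (-55, +37.5 mm from its origin).
- front_right (a point): +x end of the transformer's front face, at the bench (+55, +37.5 mm from its origin).
- screwdriver: Loose screwdriver lying on the bench to the robot's side of the work, a bystander. Origin near its middle, x along it.
- jar: Small loose jar with yellow cap, 56 mm across, 60 mm high, a bystander beyond the panel. Origin: centre of its underside.
- multimeter: Loose blue hand-held multimeter lying on its back, 85 x 170 x 40 mm, a bystander behind the fence. Origin: centre of its underside, y along its length.
Not all that is in view belongs to the job. There is more than one size of the transformer; the one meant has the size given above.

How it is judged:
By the outcome, as a careful person would: the job done as asked, in the order asked, and still so for the second after the job is handed in, with the robot touching nothing.
It also fails if it takes over 72 s, if anything falls off the work surface, if the arm or the gripper's body presses on something with over 40 N, if the wrist force passes 120 N, or if a joint passes its speed limit or range.

## Robot

A 6-joint arm with a two-finger parallel gripper is mounted at the origin on the work surface. World frame = base frame: x ahead of the robot, y to its left, z up, the work surface at z = 0. Lengths are in m, angles in rad, forces in N, time in s.
With the tool pointing down it reaches from about 0.35 to 0.975 m from the base axis. Payload 4.9 kg.
Tool frame: the origin (TCP) lies at the very end of the fingers, on their centre line; the grasp point (between the pads) lies 19 mm behind it; z points along the fingers, y is the line along which they close (so a half turn about z gives the same grasp; the last joint's range is limited). The gripper opens to 85 mm and grips with 20 to 120 N. Pads are 22 mm wide; open, the fingers measure 114 mm over their backs; the gripper's body (76 mm by 85 mm) begins 54 mm behind the grasp point. The pads swing forward as they close: fully open they stand 13 mm farther back than shut.
Start: joints at [-1.421, 0.053, 1.613, -0, 1.476, -0.119], TCP at [0.166, -0.603, 0.231] pointing down, gripper open.
Joint ranges: [-3.01, 3.01], [-1.01, 2.22], [0.06, 2.58], [-1.02, 4.17], [0.09, 2.62], [-3.14, 3.14]. Speed limits (rad/s): [2.57, 2.57, 3.14, 3.14, 3.14, 3.14].

## Interface

Orientations are given as a rotation vector (axis times angle).
In Python, from station import ctrl, imaging gives the robot as it stands.
- The arm moves only by the tool play_rows, never from a script. Its argument "series" is a list of rows, each a list of 3 entries, a list of its own where there are three numbers: the opening, from 0 (shut) to 1 (fully open), then the shift along the tool's x, y, z each as a share of 0.05 m, from -1 to 1, then the turn, a rotation vector about the tool's x, y, z each as a share of 8 degrees, from -1 to 1. In form: [[grip, [dx, dy, dz], [ax, ay, az]], ...]. A call has 1 to 8 rows; each row shifts and turns the commanded pose from where the row before left it, along the tool's axes as they then stand; what a row does not reach is not made up. A row lasts 1/8 s, in which the tool goes at most 62.5 mm and 10.7 degrees, less where a joint would pass 70% of its speed; a pose out of reach is approached as far as the arm can. A call with a number of a shift or a turn outside -1 to 1 is refused whole. A call with a gripper value outside its range is refused whole. The fingers move at their own pace and stop on an object; "force" is the grip in N (left out, the last holds). Time passes only in rows, so rows that do not move let the fingers close. It gives the time, the measured TCP pose, the force, the opening and the grip force at its end, in the units of the state.
- ctrl.get_obs(): the state, without advancing time (a new reading comes with each control period).
- imaging.get_image(name): name is "side" or "top" or "wrist"; returns a dict with "color" (400x640x3 uint8, blue, green, red), "fx", "fy", "cx", "cy" (pixels), "extrinsics" (4x4, takes a point from world to camera coordinates); the wrist camera has in their place "hand_eye" (4x4, takes a point from camera to tool coordinates, whose origin is the TCP and whose axes are the flange's). Camera axes: x right, y down, z forward; pixel columns grow to the right and rows downward; lengths in m; the calibration is good to about 2 mm. A picture is of the moment at which its call begins: read the wrist's pose just before it. There is no depth.
- ctrl.finish_job(): hands the job in; it is judged then, once.
The state is a dict: "t": time; "q": joint angles; "dq": joint speeds; "effort": joint torques, N m; "tool_pos": TCP position; "tool_rot": TCP orientation; "contact_force": force on the tool from outside, world axes, zero at the start; "wrist_torque": the same for the moment, N m; "opening": finger opening in m; "grip_force": force on a finger pad.
Only numpy, scipy, OpenCV 4.12 (cv2) and the standard library are available. Lean on these libraries where they do the work, as an engineer would, in place of code of your own. Each camera call takes 0.05 s, during which the arm holds its last target. There are 200 camera calls.

## Working session

There is one attempt and no reset: what is moved stays moved. The work goes in short steps, Python scripts to look and compute and a tool call to move; the robot and the scene stay as the last step left them, time stands still between calls to the robot, and variables do not carry over. Pictures are saved under pics/ and viewed, at most 10 in all, crops included, and the job is handed in when it is done.

Besides the shell and the picture viewer there is one more tool, called after "Request:" by a JSON object that holds its "op" and its "data", one argument or row to a line. play_rows: Moves the arm, as the interface text tells. Shift numbers are shares of 0.05 m and turn numbers shares of 8 degrees, none past 1 either way. Its arguments: {"type":"object","properties":{"series":{"type":"array"},"force":{"type":"number"}},"required":["series"]}

```bash
ls; mkdir -p pics; cat > h.py <<'E'
import sys; sys.path.insert(0,'.')
import numpy as np, cv2
from scipy.spatial.transform import Rotation as R
from station import ctrl, imaging
def cam(name):
    o=ctrl.get_obs(); d=imaging.get_image(name)
    K=np.array([[d['fx'],0,d['cx']],[0,d['fy'],d['cy']],[0,0,1]])
    if name=='wrist':
        T=np.eye(4);T[:3,:3]=R.from_rotvec(o['tool_rot']).as_matrix();T[:3,3]=o['tool_pos']
        E=np.linalg.inv(T@np.array(d['hand_eye']))
    else: E=np.array(d['extrinsics'])
    return d['color'],K,E
def ray(K,E,px):
    c=-E[:3,:3].T@E[:3,3]; v=E[:3,:3].T@np.linalg.inv(K)@np.array([px[0],px[1],1.]); return c,v
def onplane(K,E,px,z):
    c,v=ray(K,E,px); return c+v*(z-c[2])/v[2]
def proj(K,E,p):
    q=K@(E[:3,:3]@np.array(p)+E[:3,3]); return q[:2]/q[2]
E
python3 - <<'E'
from h import *
a=[]
for n in('top','side'):
    c,K,E=cam(n); cv2.imwrite(f'pics/{n}0.png',c); np.savez(f'{n}0.npz',c=c,K=K,E=E)
    print(n,np.round(-E[:3,:3].T@E[:3,3],3),np.round(E[:3,:3],2).tolist(),K[0,0])
print(ctrl.get_obs())
E
```

```text
pics
top [0.417 0.165 0.927] [[-0.03, -1.0, 0.01], [-0.99, 0.02, -0.14], [0.14, -0.01, -0.99]] 381.78925160103114
side [0.38  0.81  0.661] [[-0.97, -0.26, 0.0], [-0.17, 0.64, -0.75], [0.19, -0.73, -0.66]] 379.62147701266446
{'t': 0.1, 'q': array([-1.42100040e+00,  5.33283350e-02,  1.61417726e+00, -5.37278046e-06,
        1.47602384e+00, -1.18974140e-01]), 'dq': array([ 1.05131446e-03, -1.81175392e-03, -3.65289690e-03,  8.56734200e-06,
        2.06913903e-04, -2.35224815e-04]), 'effort': array([-6.65273292e-04, -3.94902778e+01, -3.71362495e+01, -1.26393998e-04,
        3.89614303e-03, -7.84094624e-06]), 'tool_pos': array([ 0.16589362, -0.60198045,  0.23015044]), 'tool_rot': array([-3.11134866e+00, -4.20654804e-01,  5.52483881e-05]), 'contact_force': array([1.1538827 , 0.04503792, 0.24407706]), 'wrist_torque': array([-0.00459459,  0.00818435,  0.00139018]), 'grip_force': 0.0, 'opening': 0.08556081295248527}
```

View pics/top0.png

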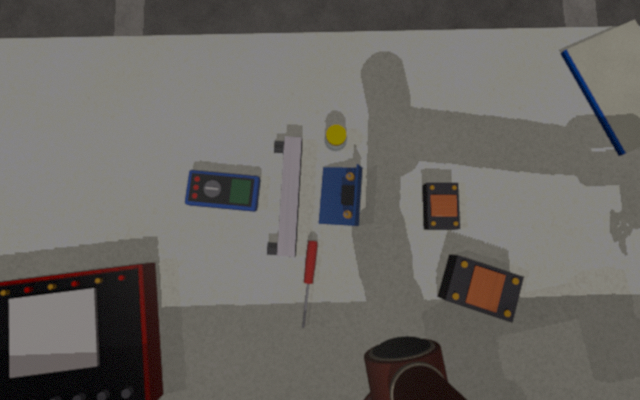

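View pics/side0.png

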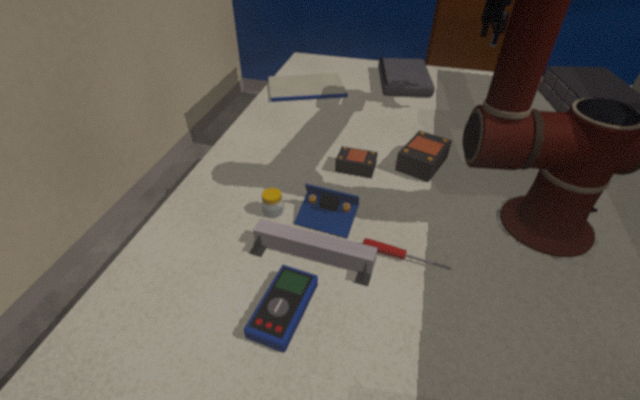

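The top view shows the fence at cols 281–300, rows 137–255, and the panel at cols 320–361, rows 167–225 with its raised edge to the right. There are two transformer candidates: a small one at (441,206), about 37x46 px (roughly 85x110 mm), and a large one at (482,288), about 72x47 px (roughly 165x110 mm). The small one fits 110x75 and sits behind the panel. I'll measure and confirm it in a crop.

```bash
python3 - <<'E'
from h import *
d=np.load('top0.npz');c,K,E=d['c'],d['K'],d['E']
h=cv2.cvtColor(c,cv2.COLOR_BGR2HSV)
crop=cv2.resize(c[120:270,270:470],None,fx=4,fy=4,interpolation=cv2.INTER_CUBIC)
cv2.imwrite('pics/crop0.png',cv2.convertScaleAbs(crop,alpha=1.4))
def rect(m,roi,z,name):
    x0,x1,y0,y1=roi; M=np.zeros(m.shape,np.uint8); M[y0:y1,x0:x1]=m[y0:y1,x0:x1]
    cs=cv2.findContours(M,cv2.RETR_EXTERNAL,cv2.CHAIN_APPROX_NONE)[0]
    k=max(cs,key=cv2.contourArea)[:,0].astype(float)
    w=np.array([onplane(K,E,p,z)[:2] for p in k],np.float32)
    r=cv2.minAreaRect(w*1000); print(name,np.round(cv2.boxPoints(r)).tolist(),np.round(r[0]),np.round(r[1]),round(r[2],1), 'px',np.round(cv2.boxPoints(cv2.minAreaRect(k.astype(np.float32)))).tolist())
cop=cv2.inRange(h,(3,100,60),(18,255,255))
rect(cop,(420,470,180,235),.048,'coil small'); rect(cop,(440,530,250,325),.06,'coil large')
dark=cv2.inRange(h,(0,0,0),(180,255,75))
rect(dark|cop,(420,470,180,235),.045,'small')
blue=cv2.inRange(h,(100,120,40),(130,255,255))
rect(blue,(310,370,155,235),.0,'panel z0')
rect(blue,(310,370,155,235),.04,'panel z40')
yel=cv2.inRange(h,(22,120,80),(35,255,255)); rect(yel,(310,360,110,155),.06,'jar')
red=cv2.inRange(h,(0,150,60),(5,255,255)); rect(red,(290,330,235,290),.012,'driver')
for p in [(281,255),(300,255),(302,137),(299,256),(283,137)]: print(p,np.round(onplane(K,E,p,.05),3))
for p in [(321,168),(319,224),(362,167),(359,225)]: print(p,np.round(onplane(K,E,p,.005),3),np.round(onplane(K,E,p,.07),3))
print(c[170:225:9,310:330:3].tolist()[2], c[200,292:312].tolist())
E
```

```text
coil small [[474.0, -145.0], [525.0, -146.0], [527.0, -84.0], [476.0, -83.0]] [ 501. -114.] [62. 51.] 88.6 px [[430.0, 194.0], [457.0, 194.0], [457.0, 216.0], [430.0, 216.0]]
coil large [[258.0, -210.0], [340.0, -240.0], [365.0, -171.0], [283.0, -142.0]] [ 311. -191.] [73. 87.] 70.2 px [[464.0, 304.0], [475.0, 264.0], [507.0, 273.0], [496.0, 313.0]]
small [[444.0, -149.0], [552.0, -152.0], [554.0, -68.0], [447.0, -65.0]] [ 499. -108.] [ 84. 108.] 88.4 px [[422.0, 183.0], [458.0, 182.0], [459.0, 229.0], [423.0, 230.0]]
panel z0 [[462.0, 83.0], [606.0, 69.0], [616.0, 160.0], [471.0, 175.0]] [539. 122.] [ 92. 145.] 84.3 px [[319.0, 222.0], [323.0, 164.0], [361.0, 166.0], [357.0, 225.0]]
panel z40 [[460.0, 87.0], [598.0, 73.0], [607.0, 160.0], [469.0, 174.0]] [533. 124.] [ 88. 139.] 84.3 px [[319.0, 222.0], [323.0, 164.0], [361.0, 166.0], [357.0, 225.0]]
jar [[645.0, 110.0], [696.0, 108.0], [697.0, 153.0], [647.0, 154.0]] [671. 131.] [45. 51.] 88.6 px [[326.0, 124.0], [345.0, 124.0], [345.0, 145.0], [326.0, 145.0]]
driver [[329.0, 194.0], [425.0, 182.0], [427.0, 202.0], [332.0, 214.0]] [
[... 195 characters left out ...]
[0.393 0.222 0.05 ]
(283, 137) [0.671 0.255 0.05 ]
(321, 168) [0.603 0.167 0.005] [0.59  0.167 0.07 ]
(319, 224) [0.466 0.175 0.005] [0.463 0.175 0.07 ]
(362, 167) [0.603 0.066 0.005] [0.59  0.073 0.07 ]
(359, 225) [0.461 0.079 0.005] [0.458 0.085 0.07 ]
[[119, 128, 130], [117, 125, 127], [124, 129, 130], [125, 130, 132], [90, 60, 46], [89, 55, 37], [89, 56, 37]] [[123, 118, 124], [125, 120, 126], [125, 119, 126], [124, 120, 126], [125, 119, 126], [108, 105, 109], [74, 74, 78], [90, 95, 98], [115, 124, 126], [118, 127, 129], [120, 128, 130], [119, 127, 129], [119, 127, 130], [117, 125, 128], [120, 128, 131], [117, 126, 128], [119, 125, 127], [116, 124, 127], [117, 125, 129], [120, 128, 131]]
```

View pics/crop0.png

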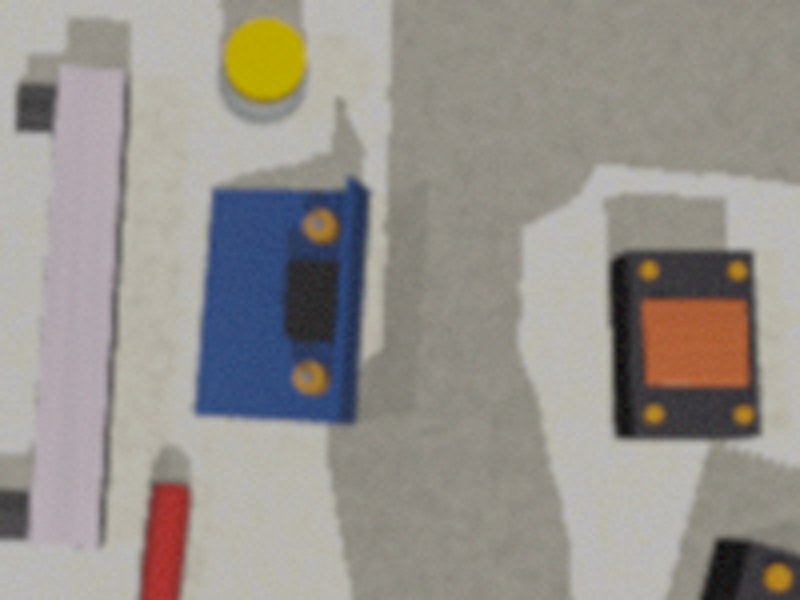

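Crop: the small transformer is at crop (690,345), copper and dark with four studs. It measures about 108x(75 plus visible side), so it is the one meant. The panel's foot edge runs from crop (212,188) to (196,412), and the fence face from (125,68) to (100,545).

```bash
cat >> h.py <<'E'
def rot(yaw,lean=0):
    "tool y along fence tangent at yaw; x to the fence; lean: tip toward fence"
    y=np.array([np.cos(yaw),np.sin(yaw),0]); n=np.array([-np.sin(yaw),np.cos(yaw),0]); l=np.radians(lean)
    z=np.sin(l)*n-np.cos(l)*np.array([0,0,1]); return np.stack([np.cross(y,z),y,z],1)
def plan(way,n=None,start=None,shift=.05,ang=8.):
    "way: list of (pos,R); prints rows in tool axes"
    o=ctrl.get_obs(); p,r=(o['tool_pos'],R.from_rotvec(o['tool_rot'])) if start is None else (start[0],R.from_matrix(start[1]))
    for pos,Rm in way:
        pos=np.array(pos,float); g=R.from_matrix(Rm); rv=(r.inv()*g).as_rotvec()
        m=n or int(max(1,np.ceil(np.abs(pos-p).max()/.047),np.ceil(np.degrees(np.linalg.norm(rv))/7.8)))
        p0=np.array(p);r0=r
        for k in range(1,m+1):
            tp=p0+(pos-p0)*k/m; tr=r0*R.from_rotvec(rv*k/m)
            s=np.round(r.inv().apply(tp-p)/.05,3); a=np.round(np.degrees((r.inv()*tr).as_rotvec())/8,2)
            print([s.tolist(),a.tolist()]); p=p+r.apply(s*.05); r=r*R.from_rotvec(np.radians(a*8))
        print('--')
def st():
    o=ctrl.get_obs(); print('t',round(o['t'],2),'p',np.round(o['tool_pos'],4),'F',np.round(o['contact_force'],1),'q',np.round(o['q'],2))
E
python3 - <<'E'
from h import *
d=np.load('top0.npz');c,K,E=d['c'],d['K'],d['E']
g=c.astype(int)
def fit(rows,f,z):
    w=np.array([onplane(K,E,(f(r),r),z)[:2] for r in rows]); p=np.polyfit(w[:,0],w[:,1],1); return p
def fe(r):
    s=g[r,292:308].sum(1); d=np.diff(s); return 292+np.argmin(d)+.5   # light->dark
def pe(r):
    s=g[r,312:332,2]; d=np.diff(s); return 312+np.argmin(d)+.5
def pr(r):
    s=g[r,350:372,2]; d=np.diff(s); return 350+np.argmax(d)+.5
F=fit(range(142,252),fe,.05); P=fit(range(172,220),pe,.004); Q=fit(range(175,220),pr,.04)
for n,p in(('fence',F),('foot',P),('raised z40',Q)): print(n,np.degrees(np.arctan(p[0])),np.polyval(p,[.4,.535,.67]))
yaw=np.arctan(F[0]); print('yaw',yaw)
plan([([.533,.02,.15],rot(yaw))])
E
```

```text
fence -2.072169361119736 [0.22604535 0.22116079 0.21627622]
foot -5.9861874543928675 [0.18469151 0.17053534 0.15637917]
raised z40 -5.702968196200818 [0.09022088 0.07673903 0.06325717]
yaw -0.036166178010486764
[[0.742, -0.717, 0.116], [-0.0, -0.0, -0.65]]
[[0.803, -0.647, 0.116], [-0.0, -0.0, -0.65]]
[[0.859, -0.572, 0.116], [-0.0, -0.0, -0.64]]
[[0.906, -0.492, 0.116], [-0.0, -0.0, -0.65]]
[[0.948, -0.409, 0.116], [-0.0, -0.0, -0.65]]
[[0.98, -0.321, 0.116], [-0.0, -0.01, -0.65]]
[[1.006, -0.23, 0.115], [-0.0, 0.0, -0.64]]
[[1.022, -0.14, 0.115], [-0.01, 0.0, -0.65]]
[[1.031, -0.047, 0.114], [0.0, 0.0, -0.65]]
[[1.03, 0.046, 0.115], [0.0, 0.0, -0.65]]
[[1.022, 0.14, 0.114], [0.0, 0.0, -0.64]]
[[1.006, 0.231, 0.115], [0.0, 0.0, -0.65]]
[[0.981, 0.32, 0.114], [-0.0, -0.0, -0.65]]
[[0.947, 0.409, 0.115], [-0.0, -0.0, -0.65]]
--
```

Request:
{"op": "play_rows", "data": {
  "series": [
    [1, [0.74, -0.72, 0.11], [0, 0, -0.65]],
    [1, [0.8, -0.65, 0.11], [0, 0, -0.65]],
    [1, [0.86, -0.57, 0.11], [0, 0, -0.65]],
    [1, [0.9, -0.49, 0.11], [0, 0, -0.65]],
    [1, [0.95, -0.41, 0.11], [0, 0, -0.65]],
    [1, [0.98, -0.32, 0.11], [0, 0, -0.65]],
    [1, [1, -0.23, 0.11], [0, 0, -0.65]],
    [1, [1, -0.14, 0.11], [0, 0, -0.65]]
  ]
}}

```text
t: 1.1
tool_pos: [0.3746, -0.2464, 0.1868]
tool_rot: [-2.759, -1.503, -0.0]
contact_force: [0.3, -0.3, -0.4]
opening: 0.0853
grip_force: 0.0
```

Request:
{"op": "play_rows", "data": {
  "series": [
    [1, [1, -0.05, 0.11], [0, 0, -0.65]],
    [1, [1, 0.05, 0.11], [0, 0, -0.65]],
    [1, [1, 0.14, 0.11], [0, 0, -0.65]],
    [1, [1, 0.23, 0.11], [0, 0, -0.65]],
    [1, [0.98, 0.32, 0.11], [0, 0, -0.65]],
    [1, [0.95, 0.41, 0.11], [0, 0, -0.65]],
    [1, [0, 0, 0], [0, 0, 0]]
  ]
}}

```text
t: 1.98
tool_pos: [0.5287, 0.0178, 0.1532]
tool_rot: [-2.25, -2.19, 0.002]
contact_force: [-0.7, -0.5, -1.2]
opening: 0.0849
grip_force: 0.0
```

Request:
{"op": "play_rows", "data": {
  "series": [
    [1, [0, 0.08, 0.8], [0, 0, 0.1]],
    [1, [0, 0, 0.8], [0, 0, 0]],
    [1, [0, 0, 0.72], [0, 0, 0]],
    [1, [0.5, 0, 0], [0, 0, 0]],
    [1, [0.3, 0, 0], [0, 0, 0]],
    [1, [0.2, 0, 0], [0, 0, 0]],
    [1, [0.2, 0, 0], [0, 0, 0]],
    [1, [0.2, 0, 0], [0, 0, 0]]
  ]
}}

```text
t: 2.98
tool_pos: [0.5363, 0.0849, 0.039]
tool_rot: [2.27, 2.169, 0.0]
contact_force: [-0.2, -2.7, 1.5]
opening: 0.0854
grip_force: 1.5
```

Request:
{"op": "play_rows", "data": {
  "series": [
    [1, [0.15, 0, 0], [0, 0, 0]],
    [1, [0.15, 0, 0], [0, 0, 0]],
    [1, [0.12, 0, 0], [0, 0, 0]],
    [1, [0.1, 0, 0], [0, 0, 0]],
    [1, [0.08, 0, 0], [0, 0, 0]],
    [1, [0, 0, 0], [0, 0, 0]]
  ]
}}

```text
t: 3.72
tool_pos: [0.5372, 0.1155, 0.0383]
tool_rot: [-2.271, -2.17, -0.001]
contact_force: [0.6, -1.6, 2.0]
opening: 0.0855
grip_force: 1.1
```

```bash
python3 - <<'E'
from h import *
c,K,E=cam('top'); cv2.imwrite('pics/c1.png',cv2.convertScaleAbs(cv2.resize(c[120:270,240:440],None,fx=4,fy=4,interpolation=cv2.INTER_CUBIC),alpha=1.4)); st()
print(ctrl.get_obs()['tool_rot'])
E
```

```text
t 3.77 p [0.537  0.1154 0.0381] F [ 1.6 -1.2  2. ] q [0.08 0.08 1.93 0.   1.13 0.12]
[-2.27083039e+00 -2.16987337e+00 -9.62444263e-04]
```

View pics/c1.png

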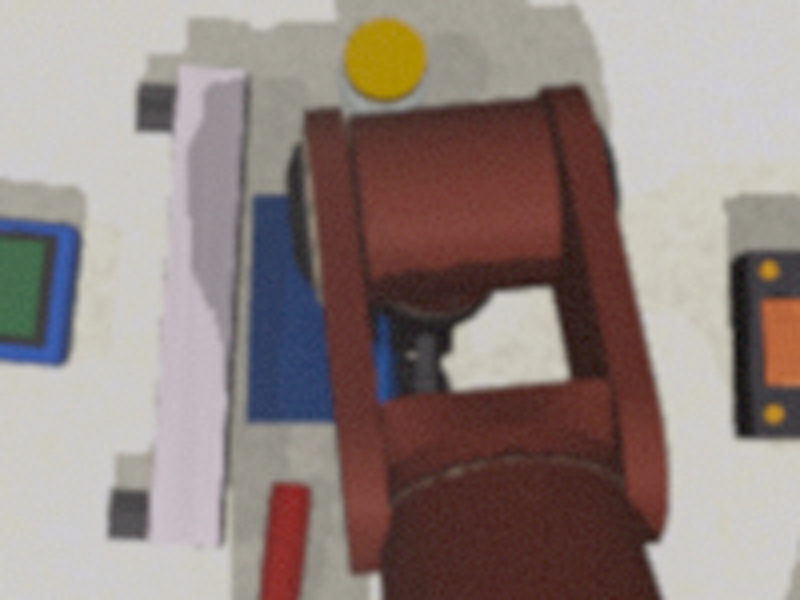

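The panel's foot edge runs from crop (252,197) to (247,420). That is a few mm short of the fence face at (241,150) to (227,440), with the low-x end slightly farther off. I'll keep pushing until I feel the fence.

Request:
{"op": "play_rows", "data": {
  "series": [
    [1, [0.1, 0, 0], [0, 0, 0]],
    [1, [0.06, 0, 0], [0, 0, 0]],
    [1, [0.06, 0, 0], [0, 0, 0]],
    [1, [0, 0, 0], [0, 0, 0]]
  ]
}}

```text
t: 4.28
tool_pos: [0.5369, 0.1223, 0.0384]
tool_rot: [2.269, 2.167, -0.012]
contact_force: [-4.9, -17.0, 9.3]
opening: 0.0855
grip_force: 9.9
```

Request:
{"op": "play_rows", "data": {
  "series": [
    [1, [-0.2, 0, 0], [0, 0, 0]],
    [1, [-0.6, 0, 0], [0, 0, 0]],
    [1, [-0.8, 0, 0], [0, 0, 0]],
    [0, [-0.8, 0, -0.6], [0, 0, 0]],
    [0, [-0.3, 0, -0.5], [0, 0, 0]],
    [0, [0, 0, 0], [0, 0, 0]]
  ]
}}

```text
t: 5.03
tool_pos: [0.5328, -0.0093, 0.0949]
tool_rot: [2.272, 2.167, 0.006]
contact_force: [0.6, -0.1, -0.3]
opening: 0.0322
grip_force: 0.0
```

```bash
python3 - <<'E'
from h import *
c,K,E=cam('top'); cv2.imwrite('pics/c2.png',cv2.convertScaleAbs(cv2.resize(c[120:270,240:440],None,fx=4,fy=4,interpolation=cv2.INTER_CUBIC),alpha=1.4)); st()
h=cv2.cvtColor(c,cv2.COLOR_BGR2HSV); b=cv2.inRange(h,(100,120,40),(130,255,255))
rows=[r for r in range(160,232) if b[r,285:360].sum()>255*5]
print(rows[0],rows[-1],[(r,285+int(np.argmax(b[r,285:360]>0))) for r in rows[2:-1:6]])
w=np.array([onplane(K,E,(284.5+np.argmax(b[r,285:360]>0),r),.005)[:2] for r in rows[3:-3]]); p=np.polyfit(w[:,0],w[:,1],1)
print(np.degrees(np.arctan(p[0])),np.polyval(p,[.4,.535,.67]))
for r in(rows[0]-.5,rows[-1]+.5): print(onplane(K,E,(300,r),.005))
E
```

```text
t 5.08 p [ 0.5317 -0.0085  0.0933] F [ 0.5  0.5 -0.5] q [-0.16 -0.04  1.95  0.    1.23 -0.11]
169 224 [(171, 312), (177, 311), (183, 310), (189, 305), (195, 305), (201, 302), (207, 306), (213, 305), (219, 308)]
-7.701415276107252 [0.22780777 0.20955166 0.19129554]
[0.60329311 0.21889964 0.005     ]
[0.4660401  0.22104497 0.005     ]
```

View pics/c2.png

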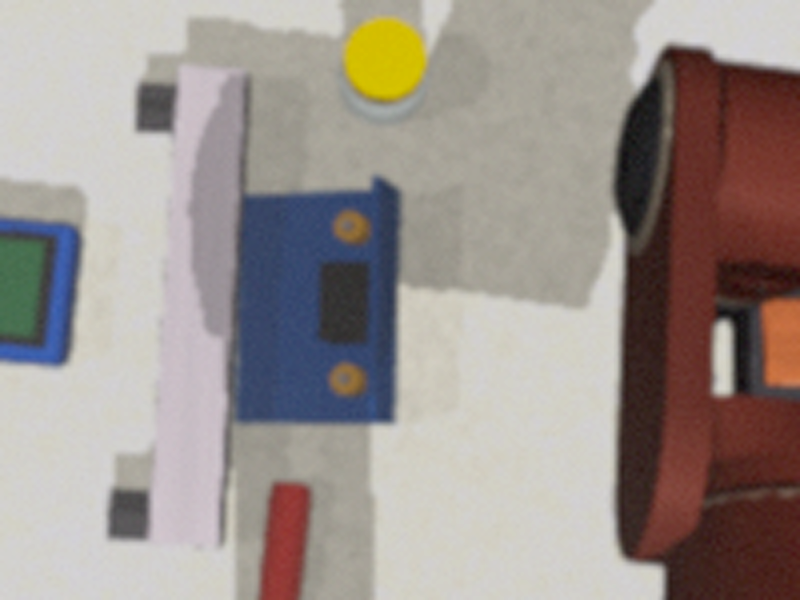

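The foot edge runs from crop (245,197) to (237,420) and looks nearly flush with the fence, though the low-x end may have a slight gap. My first fence fit looks off against the eyeballed slope, so I'll refit both lines robustly.

```bash
python3 - <<'E'
from h import *
d=np.load('top0.npz');c,K,E=d['c'],d['K'],d['E']
c2=cv2.imread('pics/c2.png')
c0=cv2.convertScaleAbs(cv2.resize(c[120:270,240:440],None,fx=4,fy=4,interpolation=cv2.INTER_CUBIC),alpha=1.4)
def line(img,f,rows,lo,hi,z,sign):
    s=cv2.GaussianBlur(f(img.astype(np.float32)),(0,0),3); pts=[]
    for r in rows:
        a=int(lo(r));b=int(hi(r)); g=np.diff(s[r,a:b])*sign; pts.append((a+g.argmax()+.5,r))
    pts=np.array(pts,float)
    p=np.polyfit(pts[:,1],pts[:,0],1)
    for _ in range(3):
        k=abs(pts[:,0]-np.polyval(p,pts[:,1]))<4; p=np.polyfit(pts[k,1],pts[k,0],1)
    w=np.array([onplane(K,E,((np.polyval(p,r)+.5)/4-.5+240,(r+.5)/4-.5+120),z)[:2] for r in(rows[0],rows[-1])])
    q=np.polyfit(w[:,0],w[:,1],1); print(k.sum(),len(k),'px',np.polyval(p,[100,300,500]).round(1),'deg',np.degrees(np.arctan(q[0])).round(2),'y@.4,.535,.67',np.polyval(q,[.4,.535,.67]).round(4)); return p
R_=lambda i:i[...,2]; sat=lambda i:i.max(2)-i.min(2)
fl=lambda r:250-r*.05
line(c0,R_,range(90,530),lambda r:fl(r)-14,lambda r:fl(r)+10,.05,-1)   # face top edge
line(c0,R_,range(150,430),lambda r:fl(r)-85,lambda r:fl(r)-60,.05,1)   # rear top edge
line(c2,sat,range(205,412),lambda r:240-(r-300)*.03-14,lambda r:240-(r-300)*.03+16,.005,1) # panel foot
line(c0,sat,range(200,405),lambda r:323-(r-300)*.06-16,lambda r:323-(r-300)*.06+16,.005,1)
E
```

```text
440 440 px [241.9 230.3 218.6] deg -4.14 y@.4,.535,.67 [0.2333 0.2236 0.2138]
137 280 px [182.1 168.4 154.7] deg -4.4 y@.4,.535,.67 [0.2698 0.2594 0.249 ]
207 207 px [247.5 240.2 232.8] deg -2.97 y@.4,.535,.67 [0.2279 0.2209 0.2139]
205 205 px [341.2 324.5 307.8] deg -6.07 y@.4,.535,.67 [0.184  0.1697 0.1553]
```

```bash
python3 - <<'E'
from h import *
Y=-.073
plan([([.533,.05,.038],rot(Y)),([.537,.107,.038],rot(Y)),([.538,.119,.038],rot(Y))],n=3)
E
```

```text
[[0.39, -0.009, 0.369], [0.0, -0.0, 0.06]]
[[0.389, -0.013, 0.369], [0.0, -0.01, 0.07]]
[[0.39, -0.017, 0.368], [0.01, 0.0, 0.06]]
--
[[0.381, -0.001, -0.0], [-0.0, 0.0, 0.0]]
[[0.381, -0.001, -0.0], [-0.0, 0.0, 0.0]]
[[0.381, -0.001, -0.0], [-0.0, 0.0, 0.0]]
--
[[0.08, 0.001, -0.0], [-0.0, 0.0, 0.0]]
[[0.08, 0.001, -0.0], [-0.0, 0.0, 0.0]]
[[0.081, 0.001, -0.0], [-0.0, 0.0, 0.0]]
--
```

Request:
{"op": "play_rows", "data": {
  "series": [
    [1, [0.39, -0.01, 0.37], [0, 0, 0.06]],
    [1, [0.39, -0.01, 0.37], [0, 0, 0.07]],
    [1, [0.39, -0.02, 0.37], [0, 0, 0.06]],
    [1, [0.38, 0, 0], [0, 0, 0]],
    [1, [0.38, 0, 0], [0, 0, 0]],
    [1, [0.38, 0, 0], [0, 0, 0]],
    [1, [0.1, 0, 0], [0, 0, 0]],
    [1, [0.08, 0, 0], [0, 0, 0]]
  ]
}}

```text
t: 6.08
tool_pos: [0.5377, 0.1157, 0.0382]
tool_rot: [2.299, 2.14, 0.001]
contact_force: [0.8, 0.7, 0.4]
opening: 0.0854
grip_force: 0.0
```

Request:
{"op": "play_rows", "data": {
  "series": [
    [1, [0.08, 0, 0], [0, 0, 0]],
    [1, [0.06, 0, 0], [0, 0, 0]],
    [1, [0, 0, 0], [0, 0, 0]]
  ]
}}

```text
t: 6.45
tool_pos: [0.5376, 0.122, 0.0377]
tool_rot: [-2.3, -2.14, 0.002]
contact_force: [-1.5, -1.7, 2.1]
opening: 0.0857
grip_force: 1.1
```

```bash
python3 - <<'E'
from h import *
st();o=ctrl.get_obs();print(o['wrist_torque'])
M=R.from_rotvec(o['tool_rot']).as_matrix();print(np.degrees(np.arctan2(M[1,1],M[0,1])))
E
```

```text
t 6.45 p [0.5376 0.122  0.0377] F [-1.5 -1.7  2.1] q [ 0.09  0.08  1.93 -0.    1.13  0.16]
[-0.25066777  0.29423433  0.04666753]
-4.121906574755049
```

Request:
{"op": "play_rows", "data": {
  "series": [
    [1, [0.04, 0, 0], [0, 0, 0]],
    [1, [0.04, 0, 0], [0, 0, 0]],
    [1, [0, 0, 0], [0, 0, 0]]
  ]
}}

```text
t: 6.82
tool_pos: [0.5377, 0.1229, 0.0381]
tool_rot: [2.297, 2.138, -0.011]
contact_force: [-5.7, -14.2, 6.2]
opening: 0.0853
grip_force: 7.9
```

```bash
cat >> h.py <<'E'
Y=-.073; N=np.array([.0729,.9973,0]); O=np.array([.535,.2222,0])
def U(u,z): return O+N*u/1000+np.array([0,0,z/1000])
E
python3 - <<'E'
from h import *
plan([(U(-150,60),rot(Y)),(U(-145,60),rot(Y,35)),(U(-135,13),rot(Y,35)),(U(-96,13),rot(Y,35))])
E
```

```text
[[-0.513, -0.1, -0.214], [-0.01, 0.03, 0.01]]
[[-0.512, -0.099, -0.217], [-0.0, 0.02, 0.0]]
--
[[0.02, -0.0, -0.0], [-0.0, 0.88, 0.0]]
[[0.02, -0.0, 0.002], [-0.0, 0.87, 0.0]]
[[0.019, -0.0, 0.005], [-0.0, 0.88, -0.0]]
[[0.019, -0.0, 0.007], [-0.0, 0.87, -0.0]]
[[0.018, -0.0, 0.01], [-0.0, 0.88, -0.0]]
--
[[-0.375, 0.0, 0.884], [-0.0, -0.0, -0.0]]
--
[[0.638, 0.001, 0.448], [-0.0, -0.0, -0.0]]
--
```

Request:
{"op": "play_rows", "data": {
  "series": [
    [1, [-0.5, 0, 0], [0, 0, 0]],
    [0, [-0.52, -0.2, -0.43], [0, 0.05, 0]],
    [0, [0.02, 0, 0], [0, 0.88, 0]],
    [0, [0.02, 0, 0], [0, 0.87, 0]],
    [0, [0.02, 0, 0], [0, 0.88, 0]],
    [0, [0.02, 0, 0], [0, 0.87, 0]],
    [0, [0.02, 0, 0.01], [0, 0.88, 0]],
    [0, [0, 0, 0], [0, 0, 0]]
  ]
}}

```text
t: 7.82
tool_pos: [0.5245, 0.0801, 0.0589]
tool_rot: [-1.945, -1.803, -0.619]
contact_force: [0.4, -0.3, -0.8]
opening: -0.0001
grip_force: 0.0
```

```bash
python3 - <<'E'
from h import *
st()
c,K,E=cam('top'); cv2.imwrite('pics/c3.png',cv2.convertScaleAbs(cv2.resize(c[120:270,240:440],None,fx=4,fy=4,interpolation=cv2.INTER_CUBIC),alpha=1.4)); s,_,_=cam('side'); cv2.imwrite('pics/s3.png',s)
cv2.imwrite('pics/m3.png',np.hstack([cv2.resize(cv2.imread('pics/c3.png')[40:480],(400,220)),cv2.resize(s[150:310,200:460],(400,220))]))
i=cv2.imread('pics/c3.png').astype(np.float32); sg=cv2.GaussianBlur(i.max(2)-i.min(2),(0,0),3); P=[]
for r in range(205,412):
    a=int(226-(r-300)*.04); P.append((a+np.diff(sg[r,a:a+30]).argmax()+.5,r))
P=np.array(P); p=np.polyfit(P[:,1],P[:,0],1); print(np.polyval(p,[100,300,500]),np.std(P[:,0]-np.polyval(p,P[:,1])))
plan([(U(-140,13),rot(Y,35)),(U(-96,13),rot(Y,35))])
E
```

```text
t 7.83 p [0.5245 0.0801 0.0589] F [ 0.4 -0.3 -0.8] q [-0.3   0.06  2.01  0.63  1.29 -0.47]
[249.21488204 238.28037543 227.34586883] 0.40126781503282577
[[-0.261, -0.004, 0.393], [-0.0, -0.02, 0.0]]
[[-0.259, -0.005, 0.393], [-0.0, -0.02, 0.0]]
--
[[0.721, 0.001, 0.505], [-0.0, -0.0, 0.0]]
--
```

View pics/m3.png

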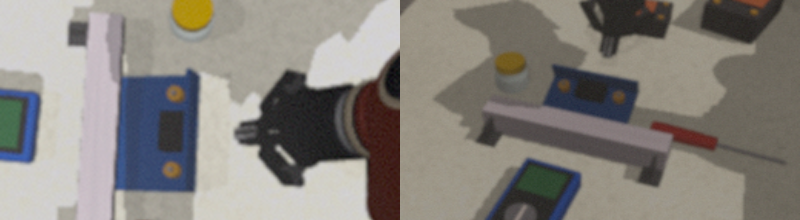

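The panel's foot is now parallel to the fence and touching it: slope 0.055 against 0.058. The shut fingertip at (240,133) is centred on the raised edge at (195,131). Next it goes under the edge and along the arc.

```bash
cat > arc.py <<'E'
from h import *
l=np.radians(35); d=np.array([np.sin(l),-np.cos(l)]); e=np.array([np.cos(l),np.sin(l)])
def tcp(th,over=0):
    t=np.radians(th); a=np.array([-np.cos(t),np.sin(t)])
    p=100*a+18*d-11*e if th<=55 else 82*a-11*e-np.array([2.5*(th-55)/35,0])
    p=p+over*np.array([np.sin(t),np.cos(t)]); return U(*p)
E
python3 - <<'E'
from arc import *
r=rot(Y,35)
plan([(U(-140,13),r),(U(-98,13),r)],n=2)
print('arc'); plan([(tcp(t,1),r) for t in range(20,95,5)],n=1,start=(U(-98,13),r))
E
```

```text
[[-0.261, -0.004, 0.393], [-0.0, -0.02, 0.0]]
[[-0.259, -0.005, 0.393], [-0.0, -0.02, 0.0]]
--
[[0.344, 0.0, 0.241], [-0.0, -0.0, 0.0]]
[[0.344, 0.001, 0.241], [-0.0, -0.0, 0.0]]
--
arc
[[0.106, -0.0, 0.047], [0.0, 0.0, 0.0]]
--
[[0.148, -0.0, -0.092], [0.0, 0.0, 0.0]]
--
[[0.155, -0.0, -0.079], [0.0, 0.0, 0.0]]
--
[[0.162, -0.0, -0.065], [0.0, 0.0, 0.0]]
--
[[0.167, -0.0, -0.051], [0.0, 0.0, 0.0]]
--
[[0.171, -0.0, -0.036], [0.0, 0.0, 0.0]]
--
[[0.173, -0.0, -0.021], [0.0, 0.0, 0.0]]
--
[[0.174, -0.0, -0.006], [0.0, 0.0, 0.0]]
--
[[0.137, -0.0, 0.004], [0.0, 0.0, 0.0]]
--
[[0.136, -0.0, 0.016], [0.0, 0.0, 0.0]]
--
[[0.134, -0.0, 0.029], [0.0, 0.0, 0.0]]
--
[[0.13, -0.0, 0.041], [0.0, 0.0, 0.0]]
--
[[0.125, -0.0, 0.052], [0.0, 0.0, 0.0]]
--
[[0.121, -0.0, 0.063], [0.0, 0.0, 0.0]]
--
[[0.113, -0.0, 0.075], [0.0, 0.0, 0.0]]
--
```

Request:
{"op": "play_rows", "data": {
  "series": [
    [0, [-0.26, 0, 0.39], [0, -0.02, 0]],
    [0, [-0.26, 0, 0.39], [0, -0.02, 0]],
    [0, [0.34, 0, 0.24], [0, 0, 0]],
    [0, [0.34, 0, 0.24], [0, 0, 0]],
    [0, [0, 0, 0], [0, 0, 0]]
  ]
}}

```text
t: 8.55
tool_pos: [0.5281, 0.1257, 0.0138]
tool_rot: [-1.943, -1.815, -0.615]
contact_force: [-0.2, 0.5, -0.0]
opening: -0.0001
grip_force: 0.0
```

Request:
{"op": "play_rows", "data": {
  "series": [
    [0, [0.1, 0, 0.04], [0, 0, 0]],
    [0, [0.15, 0, -0.09], [0, 0, 0]],
    [0, [0.15, 0, -0.08], [0, 0, 0]],
    [0, [0, 0, 0], [0, 0, 0]]
  ]
}}

```text
t: 9.05
tool_pos: [0.5295, 0.1364, 0.0308]
tool_rot: [-1.946, -1.812, -0.617]
contact_force: [-0.7, -3.5, 0.0]
opening: 0.0
grip_force: 1.5
```

```bash
python3 - <<'E'
from h import *
st()
s,_,_=cam('side'); cv2.imwrite('pics/s4.png',cv2.resize(s[150:300,220:440],(660,450)))
E
```

```text
t 9.05 p [0.5295 0.1364 0.0308] F [-0.7 -3.5  0. ] q [-0.19  0.1   2.02  0.66  1.19 -0.43]
```

View pics/s4.png

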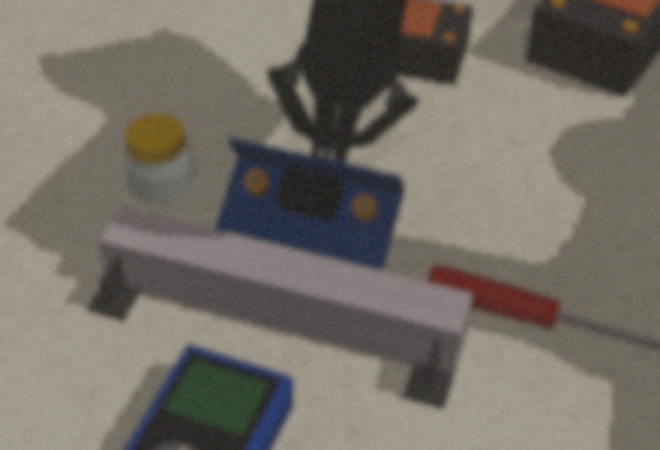

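The fingertip at crop (330,155) is behind and under the middle of the raised edge, pushing with about 3.5 N. Continuing the arc.

Request:
{"op": "play_rows", "data": {
  "series": [
    [0, [0.16, 0, -0.07], [0, 0, 0]],
    [0, [0.17, 0, -0.05], [0, 0, 0]],
    [0, [0.17, 0, -0.04], [0, 0, 0]],
    [0, [0, 0, 0], [0, 0, 0]]
  ]
}}

```text
t: 9.6
tool_pos: [0.5301, 0.1532, 0.0515]
tool_rot: [-1.944, -1.812, -0.616]
contact_force: [-0.5, -2.0, -0.1]
opening: 0.0003
grip_force: 0.7
```

```bash
python3 - <<'E'
from h import *
st()
s,_,_=cam('side'); cv2.imwrite('pics/s5.png',cv2.resize(s[150:300,220:440],(660,450)))
E
```

```text
t 9.6 p [0.5301 0.1532 0.0515] F [-0.5 -2.  -0.1] q [-0.16  0.07  2.02  0.66  1.2  -0.38]
```

View pics/s5.png

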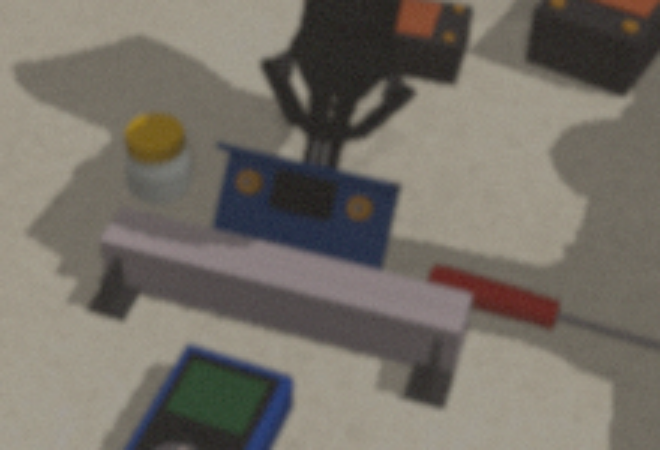

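The panel is tipping: the flange is foreshortened and its top edge runs from (220,148) to (398,187). Carrying on.

Request:
{"op": "play_rows", "data": {
  "series": [
    [0, [0.17, 0, -0.02], [0, 0, 0]],
    [0, [0.17, 0, -0.01], [0, 0, 0]],
    [0, [0.14, 0, 0], [0, 0, 0]],
    [0, [0.14, 0, 0.02], [0, 0, 0]],
    [0, [0.13, 0, 0.03], [0, 0, 0]],
    [0, [0.13, 0, 0.04], [0, 0, 0]],
    [0, [0.12, 0, 0.05], [0, 0, 0]],
    [0, [0, 0, 0], [0, 0, 0]]
  ]
}}

```text
t: 10.65
tool_pos: [0.5333, 0.197, 0.0755]
tool_rot: [-1.944, -1.811, -0.616]
contact_force: [0.1, -0.2, 0.0]
opening: 0.0001
grip_force: 0.0
```

Request:
{"op": "play_rows", "data": {
  "series": [
    [0, [0.12, 0, 0.06], [0, 0, 0]],
    [0, [0.1, 0, 0.07], [0, 0, 0]],
    [0, [0, 0, 0], [0, 0, 0]]
  ]
}}

```text
t: 11.02
tool_pos: [0.534, 0.2096, 0.0762]
tool_rot: [-1.945, -1.811, -0.615]
contact_force: [-0.9, 0.5, 0.7]
opening: -0.0003
grip_force: 0.0
```

```bash
python3 - <<'E'
from h import *
st()
s,_,_=cam('side');c,_,_=cam('top')
cv2.imwrite('pics/m6.png',np.hstack([cv2.resize(s[150:300,240:400],(400,375)),cv2.resize(c[130:270,260:410],(400,375))]))
E
```

```text
t 11.03 p [0.534  0.2096 0.0762] F [-0.9  0.5  0.7] q [-0.05  0.04  2.    0.67  1.18 -0.26]
```

View pics/m6.png

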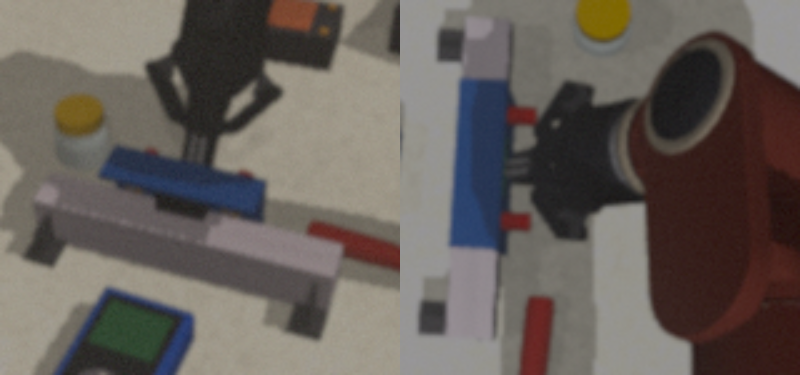

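The panel stands upright: its flange lies over the fence and the knobs face the arm, with no force on the finger. I'll give it a small confirming nudge, then retreat straight back.

Request:
{"op": "play_rows", "data": {
  "series": [
    [0, [0.04, 0, 0.03], [0, 0, 0]],
    [0, [0.02, 0, 0.015], [0, 0, 0]],
    [0, [0, 0, 0], [0, 0, 0]]
  ]
}}

```text
t: 11.5
tool_pos: [0.5344, 0.2129, 0.0761]
tool_rot: [-1.945, -1.81, -0.616]
contact_force: [0.5, -0.7, 0.6]
opening: -0.0001
grip_force: 0.2
```

```bash
python3 - <<'E'
from h import *
st()
a=np.array([.500,-.113,0])
plan([(U(-80,85),rot(Y,35)),([.52,.02,.16],rot(Y,10)),([.503,-.19,.16],rot(0.02)),([.497,-.20,.022],rot(0.02))])
E
```

```text
t 11.5 p [0.5344 0.2129 0.0761] F [ 0.5 -0.7  0.6] q [-0.04  0.04  1.99  0.67  1.18 -0.26]
[[-0.527, -0.002, -0.48], [-0.0, -0.01, 0.0]]
[[-0.527, -0.002, -0.479], [-0.0, -0.01, 0.01]]
--
[[-0.288, -0.001, -0.659], [-0.0, -0.78, -0.0]]
[[-0.358, -0.001, -0.624], [-0.0, -0.78, -0.0]]
[[-0.424, -0.002, -0.581], [-0.0, -0.78, -0.0]]
[[-0.484, -0.001, -0.531], [-0.0, -0.78, -0.0]]
--
[[-0.83, -0.006, -0.146], [0.01, -0.25, -0.13]]
[[-0.834, -0.022, -0.118], [0.01, -0.25, -0.14]]
[[-0.838, -0.038, -0.088], [0.01, -0.25, -0.13]]
[[-0.839, -0.054, -0.059], [0.01, -0.25, -0.13]]
[[-0.839, -0.069, -0.029], [0.01, -0.25, -0.14]]
--
[[-0.066, -0.042, 0.92], [0.0, 0.0, 0.0]]
[[-0.066, -0.041, 0.92], [0.0, 0.0, 0.0]]
[[-0.065, -0.042, 0.92], [0.0, 0.0, 0.0]]
--
```

Request:
{"op": "play_rows", "data": {
  "series": [
    [0, [0.03, 0, 0.02], [0, 0, 0]],
    [0, [0.02, 0, 0.01], [0, 0, 0]],
    [0, [0, 0, 0], [0, 0, 0]]
  ]
}}

```text
t: 11.88
tool_pos: [0.5345, 0.216, 0.0763]
tool_rot: [-1.945, -1.81, -0.616]
contact_force: [0.2, 0.0, 0.1]
opening: 0.0
grip_force: 0.0
```

Request:
{"op": "play_rows", "data": {
  "series": [
    [0, [-0.57, 0, -0.46], [0, 0, 0]],
    [0, [-0.57, 0, -0.5], [0, 0, 0]],
    [0.6, [-0.29, 0, -0.66], [0, -0.78, 0]],
    [0.6, [-0.36, 0, -0.62], [0, -0.78, 0]],
    [0.6, [-0.42, 0, -0.58], [0, -0.78, 0]],
    [0.6, [-0.48, 0, -0.53], [0, -0.78, 0]],
    [0.6, [-0.83, 0, -0.15], [0, -0.25, -0.07]],
    [0.6, [-0.83, -0.02, -0.12], [0, -0.25, -0.07]]
  ]
}}

```text
t: 12.88
tool_pos: [0.514, -0.0652, 0.1581]
tool_rot: [-2.225, -2.114, -0.123]
contact_force: [0.1, -0.3, -0.3]
opening: 0.051
grip_force: 0.0
```

```bash
python3 - <<'E'
from h import *
st()
plan([([.499,-.20,.16],rot(-.026)),([.499,-.20,.015],rot(-.026))])
c,K,E=cam('top'); cv2.imwrite('pics/m7.png',cv2.resize(c[120:270,260:460],None,fx=4,fy=4))
E
```

```text
t 12.88 p [ 0.514  -0.0652  0.1581] F [ 0.1 -0.3 -0.3] q [-0.33 -0.14  1.93  0.11  1.38 -0.3 ]
[[-0.896, -0.054, -0.109], [0.01, -0.25, -0.06]]
[[-0.899, -0.061, -0.077], [0.02, -0.26, -0.06]]
[[-0.901, -0.07, -0.045], [0.01, -0.25, -0.06]]
--
[[-0.0, 0.0, 0.725], [-0.0, -0.0, 0.0]]
[[-0.0, 0.0, 0.725], [-0.0, -0.0, 0.0]]
[[-0.001, 0.001, 0.725], [-0.0, -0.0, 0.0]]
[[0.0, -0.0, 0.725], [-0.0, -0.0, 0.0]]
--
```

```bash
python3 - <<'E'
from h import *
i=cv2.imread('pics/m7.png').astype(np.float32); _,K,E=cam('top')
sg=cv2.GaussianBlur(i[...,0]-i[...,2],(0,0),3)
rows=np.where((sg[:,60:200]>20).sum(1)>30)[0]; print('rows',rows[0]/4+120,rows[-1]/4+120)
L=[];Rr=[]
for r in range(rows[0]+15,rows[-1]-15,4):
    k=np.where(sg[r,60:200]>20)[0]; L.append((60+k[0],r)); Rr.append((60+k[-1],r))
for n,P in(('left',L),('right',Rr)):
    P=np.array(P,float); p=np.polyfit(P[:,1],P[:,0],1); k=abs(P[:,0]-np.polyval(p,P[:,1]))<4; p=np.polyfit(P[k,1],P[k,0],1)
    w=np.array([onplane(K,E,((np.polyval(p,r)+.5)/4-.5+260,r/4+120),.1)[:2] for r in(rows[0],rows[-1])]); print(n,k.sum(),len(k),w.round(4).tolist(),np.degrees(np.arctan2(w[0,1]-w[1,1],w[0,0]-w[1,0])))
E
```

```text
rows 159.5 222.25
left 56 56 [[0.6054, 0.2592], [0.4672, 0.2694]] -4.196313288053938
right 9 56 [[0.6045, 0.2186], [0.4661, 0.2273]] -3.6137310183114453
```

Request:
{"op": "play_rows", "data": {
  "series": [
    [0.6, [-0.9, -0.05, -0.11], [0, -0.25, -0.06]],
    [0.6, [-0.9, -0.06, -0.08], [0, -0.25, -0.06]],
    [0.6, [-0.9, -0.07, -0.04], [0, -0.25, -0.06]],
    [0.6, [0, 0, 0], [0, 0, 0]]
  ]
}}

```text
t: 13.48
tool_pos: [0.4987, -0.2006, 0.159]
tool_rot: [2.254, 2.187, 0.009]
contact_force: [0.8, 0.3, -0.6]
opening: 0.0514
grip_force: 0.0
```

```bash
python3 - <<'E'
from h import *
z=.014
W=[([.499,-.20,z],-.026,4),([.499,-.17,z],-.026,2),([.510,-.05,z],-.05,8),([.521,.07,z],-.073,8),([.525,.11,z],-.073,4)]
s=None
for p,y,n in W:
    plan([(p,rot(y))],n=n,start=s); s=(np.array(p),rot(y))
E
```

```text
[[0.0, -0.002, 0.725], [0.01, -0.01, -0.01]]
[[0.002, -0.001, 0.725], [0.01, -0.0, -0.01]]
[[0.001, -0.0, 0.725], [0.0, -0.01, -0.0]]
[[0.003, -0.0, 0.725], [0.01, -0.0, -0.01]]
--
[[0.3, -0.008, 0.0], [0.0, 0.0, 0.0]]
[[0.3, -0.008, 0.0], [0.0, 0.0, 0.0]]
--
[[0.301, 0.02, 0.0], [0.0, 0.0, 0.02]]
[[0.3, 0.019, 0.0], [0.0, 0.0, 0.02]]
[[0.301, 0.018, 0.0], [0.0, 0.0, 0.02]]
[[0.301, 0.017, 0.0], [0.0, 0.0, 0.03]]
[[0.301, 0.016, 0.0], [0.0, 0.0, 0.02]]
[[0.3, 0.015, 0.0], [0.0, 0.0, 0.02]]
[[0.301, 0.014, 0.0], [0.0, 0.0, 0.02]]
[[0.301, 0.013, 0.0], [0.0, 0.0, 0.02]]
--
[[0.301, 0.012, 0.0], [0.0, 0.0, 0.02]]
[[0.301, 0.012, 0.0], [0.0, 0.0, 0.02]]
[[0.301, 0.011, 0.0], [0.0, 0.0, 0.02]]
[[0.301, 0.01, 0.0], [0.0, 0.0, 0.02]]
[[0.301, 0.009, 0.0], [0.0, 0.0, 0.02]]
[[0.301, 0.008, 0.0], [0.0, 0.0, 0.02]]
[[0.302, 0.008, 0.0], [0.0, 0.0, 0.02]]
[[0.301, 0.006, 0.0], [0.0, 0.0, 0.02]]
--
[[0.201, 0.005, 0.0], [0.0, 0.0, 0.0]]
[[0.201, 0.006, 0.0], [0.0, 0.0, 0.0]]
[[0.201, 0.005, 0.0], [0.0, 0.0, 0.0]]
[[0.201, 0.005, 0.0], [0.0, 0.0, 0.0]]
--
```

Request:
{"op": "play_rows", "data": {
  "series": [
    [0.6, [0, 0, 0.72], [0, 0, 0]],
    [0.6, [0, 0, 0.72], [0, 0, 0]],
    [0.6, [0, 0, 0.72], [0, 0, 0]],
    [0.6, [0, 0, 0.72], [0, 0, 0]],
    [0.6, [0.3, 0, 0], [0, 0, 0]],
    [0.6, [0.3, 0, 0], [0, 0, 0]],
    [0.6, [0.2, 0.02, 0], [0, 0, 0]],
    [0.6, [0.2, 0.02, 0], [0, 0, 0]]
  ]
}}

```text
t: 14.48
tool_pos: [0.5041, -0.1494, 0.0169]
tool_rot: [2.247, 2.188, 0.008]
contact_force: [-1.5, -5.6, 1.0]
opening: 0.0513
grip_force: 2.7
```

Request:
{"op": "play_rows", "data": {
  "series": [
    [0.6, [0.3, 0.02, 0], [0, 0, 0.03]],
    [0.6, [0.3, 0.02, 0], [0, 0, 0.02]],
    [0.6, [0.3, 0.02, 0], [0, 0, 0.03]],
    [0.6, [0.3, 0.02, 0], [0, 0, 0.02]],
    [0.6, [0.3, 0.01, 0], [0, 0, 0.03]],
    [0.6, [0.3, 0.01, 0], [0, 0, 0.02]],
    [0.6, [0.3, 0.01, 0], [0, 0, 0.03]],
    [0.6, [0, 0, 0], [0, 0, 0]]
  ]
}}

```text
t: 15.48
tool_pos: [0.5128, -0.0433, 0.0162]
tool_rot: [2.277, 2.162, 0.01]
contact_force: [-0.3, -0.5, -0.9]
opening: 0.0511
grip_force: 0.0
```

```bash
cat > tr.py <<'E'
from h import *
c,K,E=cam('top'); h=cv2.cvtColor(c,cv2.COLOR_BGR2HSV); m=cv2.inRange(h,(3,100,60),(18,255,255))
m[:,:285]=0; m[:150]=0; m[245:]=0; m[:,470:]=0
k=max(cv2.findContours(m,0,1)[0],key=cv2.contourArea)[:,0].astype(float)
w=np.array([onplane(K,E,p,.048)[:2] for p in k],np.float32)*1000; r=cv2.minAreaRect(w); print('coil',np.round(r[0]),np.round(r[1]),round(r[2],1)); st()
E
python3 tr.py
```

```text
coil [ 501. -116.] [114. 194.] 81.8
t 15.53 p [ 0.5127 -0.0437  0.016 ] F [ 0.1 -0.6 -0.2] q [-0.23  0.03  2.03  0.    1.08 -0.18]
```

Request:
{"op": "play_rows", "data": {
  "series": [
    [0.6, [0.3, 0.01, 0], [0, 0, 0.03]],
    [0.6, [0.3, 0.01, 0], [0, 0, 0.02]],
    [0.6, [0.3, 0.01, 0], [0, 0, 0.03]],
    [0.6, [0.3, 0.01, 0], [0, 0, 0.02]],
    [0.6, [0.3, 0.01, 0], [0, 0, 0.03]],
    [0.6, [0.3, 0.01, 0], [0, 0, 0.02]],
    [0.6, [0.3, 0.01, 0], [0, 0, 0.03]],
    [0.6, [0.1, 0, 0], [0, 0, 0]]
  ]
}}

```text
t: 16.52
tool_pos: [0.523, 0.0648, 0.016]
tool_rot: [2.304, 2.133, 0.006]
contact_force: [0.6, -5.7, 1.5]
opening: 0.0514
grip_force: 2.8
```

```bash
sed -i 's/(3,100,60),(18,255,255)/(7,120,110),(16,255,255)/' tr.py; python3 tr.py; python3 -c "
from h import *
o=ctrl.get_obs();M=R.from_rotvec(o['tool_rot']).as_matrix();print(np.degrees(np.arctan2(M[1,1],M[0,1])))
d=np.load('top0.npz');print(cv2.cvtColor(d['c'][200:212:4,436:448:4],cv2.COLOR_BGR2HSV).tolist())"
```

```text
coil [516. 125.] [32. 28.] 88.6
t 16.57 p [0.5231 0.0653 0.016 ] F [-0.1 -2.1  0.6] q [-0.02  0.06  2.    0.    1.08  0.06]
-4.427340457579786
[[[10, 180, 123], [10, 176, 122], [10, 178, 123]], [[10, 175, 125], [10, 177, 125], [10, 173, 125]], [[10, 172, 126], [10, 171, 125], [10, 177, 124]]]
```

Request:
{"op": "play_rows", "data": {
  "series": [
    [0.6, [0.25, 0, 0], [0, 0, 0]],
    [0.6, [0.25, 0, 0], [0, 0, 0]],
    [0.6, [0.2, 0, 0], [0, 0, 0]],
    [0.6, [0.15, 0, 0], [0, 0, 0]],
    [0.6, [0.15, 0, 0], [0, 0, 0]],
    [0.6, [0.1, 0, 0], [0, 0, 0]],
    [0.6, [0.08, 0, 0], [0, 0, 0]],
    [0.6, [0, 0, 0], [0, 0, 0]]
  ]
}}

```text
t: 17.58
tool_pos: [0.5275, 0.1234, 0.016]
tool_rot: [2.305, 2.133, 0.006]
contact_force: [-0.6, -4.4, 0.4]
opening: 0.0515
grip_force: 2.6
```

Request:
{"op": "play_rows", "data": {
  "series": [
    [0.6, [0.06, 0, 0], [0, 0, 0]],
    [0.6, [0.05, 0, 0], [0, 0, 0]],
    [0.6, [0, 0, 0], [0, 0, 0]]
  ]
}}

```text
t: 17.95
tool_pos: [0.5279, 0.1284, 0.016]
tool_rot: [2.304, 2.132, 0.005]
contact_force: [-0.7, -7.4, 2.0]
opening: 0.0516
grip_force: 3.5
```

Request:
{"op": "play_rows", "data": {
  "series": [
    [0.6, [0.05, 0, 0], [0, 0, 0]],
    [0.6, [0.04, 0, 0], [0, 0, 0]],
    [0.6, [0, 0, 0], [0, 0, 0]]
  ]
}}

```text
t: 18.32
tool_pos: [0.5284, 0.1312, 0.016]
tool_rot: [2.301, 2.132, 0.001]
contact_force: [-0.4, -13.8, 2.4]
opening: 0.0514
grip_force: 6.7
```

Request:
{"op": "play_rows", "data": {
  "series": [
    [0.6, [0.04, 0, 0], [0, 0, 0]],
    [0.6, [0.03, 0, 0], [0, 0, 0]],
    [0.6, [0, 0, 0], [0, 0, 0]]
  ]
}}

```text
t: 18.7
tool_pos: [0.5285, 0.1312, 0.0161]
tool_rot: [2.296, 2.13, -0.008]
contact_force: [-3.3, -26.4, 6.7]
opening: 0.0514
grip_force: 13.5
```

Firm contact at 26 N with no further travel. Retreating to look.

Request:
{"op": "play_rows", "data": {
  "series": [
    [0.6, [-0.3, 0, 0], [0, 0, 0]],
    [0.6, [-0.8, 0, 0], [0, 0, 0]],
    [0.6, [-0.9, 0, -0.4], [0, 0, 0]],
    [0.6, [-0.9, 0, -0.8], [0, 0, 0]],
    [0.6, [-0.9, 0, -0.8], [0, 0, 0]],
    [0.6, [-0.9, 0, -0.4], [0, 0, 0]],
    [0.6, [-0.9, 0, 0], [0, 0, 0]],
    [0.6, [0, 0, 0], [0, 0, 0]]
  ]
}}

```text
t: 19.7
tool_pos: [0.5063, -0.1439, 0.1355]
tool_rot: [2.31, 2.128, 0.011]
contact_force: [0.3, -0.6, -0.2]
opening: 0.0511
grip_force: 0.0
```

```bash
python3 tr.py; python3 - <<'E'
from h import *
s,_,_=cam('side');c,K,E=cam('top')
cv2.imwrite('pics/m8.png',np.hstack([cv2.resize(s[170:290,240:400],(400,300)),cv2.convertScaleAbs(cv2.resize(c[140:260,270:430],(400,300),interpolation=cv2.INTER_CUBIC),alpha=1.4)]))
d=cv2.resize(c,None,fx=4,fy=4,interpolation=cv2.INTER_CUBIC); v=cv2.GaussianBlur(d.max(2).astype(np.float32),(0,0),3)
P=[];G=[]
for r in range(4*178,4*214,4):  # back edge: dark->bench
    g=np.diff(v[r,4*325:4*365]); P.append((4*325+g.argmax()+.5,r))
P=np.array(P,float); print('back px',np.median(P[:,0])/4)
p=np.polyfit(P[:,1],P[:,0],1);k=abs(P[:,0]-np.polyval(p,P[:,1]))<6;p=np.polyfit(P[k,1],P[k,0],1)
w=np.array([onplane(K,E,(np.polyval(p,r)/4-.4,r/4-.4),.045)[:2] for r in(4*178,4*213)]);print(k.sum(),len(k),w.round(4),np.degrees(np.arctan2(*(w[0]-w[1])[::-1])))
E
```

```text
back px 332.625
36 36 [[0.5716 0.1398]
 [0.4896 0.1456]] -4.016318444336142Traceback (most recent call last):
  File "tr.py", line 4, in <module>
    k=max(cv2.findContours(m,0,1)[0],key=cv2.contourArea)[:,0].astype(float)
      ~~~^^^^^^^^^^^^^^^^^^^^^^^^^^^^^^^^^^^^^^^^^^^^^^^^
ValueError: max() iterable argument is empty
```

View pics/m8.png

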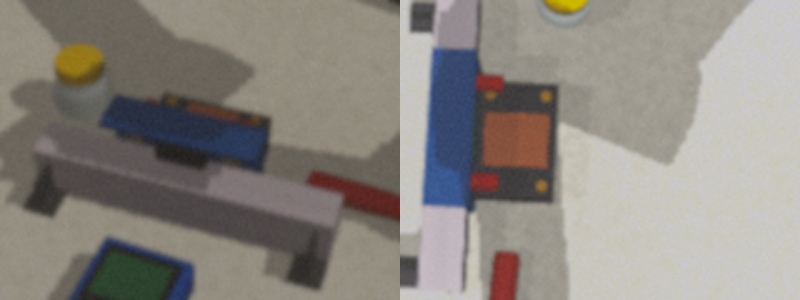

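The final view shows the panel upright and flush on the fence, with its flange at (425–478, 48–207). The transformer at (472–557, 82–201) has its front under the knobs and against the panel's foot. Its yaw is -4.0° against the fence's -4.2°, and it sits about 9 mm off the panel's middle. The jar, screwdriver and multimeter look unmoved and the arm is clear, so I'm handing in.

```bash
python3 -c "
from h import *
print(ctrl.finish_job())"
```

```text
the job is handed in; nothing more can be done
None
```

The job is handed in: the panel stands upright against the fence, and the transformer sits square and snug against its foot, about 9 mm off the panel's middle; the screwdriver, jar and multimeter look unmoved in the last view, and the arm is clear of everything.

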